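# Load the honey warmer

## Robot

A 6-joint arm with a two-finger parallel gripper is mounted at the origin on the work surface. World frame = base frame: x ahead of the robot, y to its left, z up, the work surface at z = 0. Lengths are in m, angles in rad, forces in N, time in s.
With the tool pointing down it reaches from about 0.325 to 0.775 m from the base axis. Payload 5.5 kg.
Tool frame: the origin (TCP) lies at the very end of the fingers, on their centre line; the grasp point (between the pads) lies 19 mm behind it (bot.grip_point_offset is the distance from the TCP to the grasp point, in m); z points along the fingers, y is the line along which they close (so a half turn about z gives the same grasp; the last joint's range is limited). The gripper opens to 85 mm and grips with 20 to 120 N. Pads are 22 mm wide; open, the fingers measure 114 mm over their backs; the gripper's body (76 mm by 85 mm) begins 54 mm behind the grasp point. The pads swing forward as they close: fully open they stand 13 mm farther back than shut.
Start: joints at [-1.355, 0.091, 1.231, -0, 1.82, -0.057], TCP at [0.162, -0.578, 0.231] pointing down, gripper open.
Joint ranges: [-2.87, 2.87], [-0.86, 2.18], [0.17, 2.46], [-1.51, 4.65], [0.06, 2.69], [-2.65, 2.65]. Speed limits (rad/s): [2.57, 2.57, 3.01, 3.14, 3.14, 3.14].

## Interface

Orientations are given as a 3x3 rotation matrix whose columns are the frame's x, y, z axes.
In Python, from workcell import bot, imaging gives the robot as it stands. Calls block until the motion is done:
- bot.move_pose(position, orientation): joint-space move of the TCP to a pose.
- bot.move_linear(position, attitude=None, vel=0.15): straight line of the TCP; attitude=None keeps the orientation; vel is the mean speed in m/s.
- bot.set_joints(angles): joint-space move.
- bot.move_gripper(opening, strength=None): finger opening in m; strength is the grip in N (None keeps the last); returns when the fingers have stopped.
- bot.wait(seconds).
- bot.solve_ik(position, orientation): joint angles nearest the present ones, or None.
- imaging.capture(name): name is "side" or "top" or "wrist"; returns a dict with "color" (384x512x3 uint8, blue, green, red), "depth" (384x512 float32, m along the optical axis (not along the pixel's ray), 0 where there is no reading), "K" (3x3 intrinsics, pixels), "distortion" ([k1, k2, p1, p2, k3] as OpenCV has them; the pictures are not rectified), "world_to_cam" (4x4, takes a point from world to camera coordinates); the wrist camera has in their place "tool_from_camera" (4x4, takes a point from camera to tool coordinates, whose origin is the TCP and whose axes are the flange's). Camera axes: x right, y down, z forward; pixel columns grow to the right and rows downward; lengths in m; the calibration is good to about 2 mm. A picture is of the moment at which its call begins: read the wrist's pose just before it.
A pose or a line that the arm cannot do raises bot.MotionError and nothing moves.
- bot.job_done(): hands the job in; it is judged then, once.
Readings, each from a call of its own:
- bot.current_time_s(): time.
- bot.current_joints(): joint angles.
- bot.current_qd(): joint speeds.
- bot.current_tau(): joint torques, N m.
- bot.current_ee_pos(): TCP position.
- bot.current_tool_rot(): TCP orientation.
- bot.current_contact_force(): force on the tool from outside, world axes, zero at the start.
- bot.current_torque(): the same for the moment, N m.
- bot.current_width(): finger opening in m.
- bot.current_gripper_force(): force on a finger pad.
Only numpy, scipy, OpenCV 4.12 (cv2) and the standard library are available. Lean on these libraries where they do the work, as an engineer would, in place of code of your own. Each camera call takes 0.05 s, during which the arm holds its last target. There are 200 camera calls.

## Task

Load the honey warmer: twist its cover anticlockwise about a quarter turn to unlock it, lift it off and hang it by its handle on the lid hanger; then heft each honey tin and stand those more than half full (over 190 g) upright in the warmer and the lighter ones upright in the wooden crate for empties. When all tins are sorted, put the cover back on and twist it clockwise home against its stops. Set things down, do not drop them, and leave the jars and tools where they are.

Things in the scene. Friction and masses are not known exactly. Their poses are not given: they have to be found in the camera images.
- warmer: Fixed round steel pot (sizes in mm): outside 236 across, 112 high, black control box on its -x side out to 163 from the axis, top 83 high. Origin: centre of its underside on the table, z up. Two bayonet claws at its +y and -y sides hold the lugs of its cover; 2 stops, one at the clockwise end (from above) of each claw, end the closing turn, the other end is open.
- warmer_floor (a point): Centre of the warmer's inner floor, 28 above its origin. Inside 210 across and 84 deep: tins stand here, none may rise above 76 when the cover is on.
- warmer_claw (a point): Top of the claw at the warmer's +y side, 127 above the warmer's origin and 125 from its axis; its twin is opposite. Each is 60 long (along the warmer's x), from 117 to 134 from the axis; its tab, underside 122 high, overhangs the lug. The rim between the two claws is free.
- cover: Loose round steel cover, 0.5 kg, at the start on the warmer and locked, at the stop or up to 0.1 rad short of it. Origin: centre of the plate's underside, z up, 112 above the warmer's origin when on. Plate 224 across, 8 thick, dome 3 more. Locked: x axis parallel to the warmer's (either way round) within 0.03 rad. Six round studs beneath, 8 deep, centre it in the pot with 2.5 play.
- cover_lug (a point): Top of the lug at the cover's +y side, 6 above its origin and 117 from its axis; twin opposite. Each is 32 wide, 6 thick, out to 125. Turned anticlockwise (from above) over 0.5 rad from locked, the lugs leave the claws and the cover lifts off; after a quarter turn they are midway between the claws, and so it goes back on. Turning takes under 0.5 Nm until the stop.
- cover_handle (a point): Middle of the handle bar's underside, 57 above the cover's origin. The handle is an upright strap arch across the cover's y: two flat legs 14 wide (x), 5 thick, centred at y -26.5 and +26.5 (58 over their outer faces), from the plate to 54 above the origin; bar 14 wide, 5 thick. Grip the legs' outer faces from above, fingertips 12 to 25 above the origin: the bar's middle stays free.
- hanger: Fixed lid hanger: steel post 24 thick, 255 high, base plate 90 x 120 x 10. Origin: on the table straight below hanger_seat, z up; the post stands at x = +145. A round arm 10 thick runs level from the post along the hanger's -x, its axis 250 high, to 172 from the post, then turns up: the upturned end is 178 from the post's axis, its top 269 high. Nothing is above the arm.
- hanger_seat (a point): Top of the hanger's arm, 255 high, 145 from the post's axis, axes as the hanger's. Here the bar of the cover's handle hangs across the arm, cover level below (origin 57 below this point), its y axis across the arm. Bring it level from over 150 out (the plate passes under the arm), raised 21 to 30, along the hanger's +x over the upturned end, then lower. 20 nearer the post the plate meets it.
- crate: Fixed open wooden crate for empties, 200 x 200 outside, 42 high, walls and floor 8 thick. Origin: centre of its underside, z up; inner floor 8 above it.
- tin1: Honey tin 1 of up to 4, all alike in looks: closed metal tin, brass-coloured lid, 60 across, 72 high, standing on the table. Origin: centre of its underside, z up. Weighs from 66 g (empty) to 314 g (full), drawn afresh each time and told only by lifting it; from 160 to 220 g either place will do. Absent (None) in some starts.
- tin2: Honey tin 2 of up to 4, all alike in looks: closed metal tin, brass-coloured lid, 60 across, 72 high, standing on the table. Origin: centre of its underside, z up. Weighs from 66 g (empty) to 314 g (full), drawn afresh each time and told only by lifting it; from 160 to 220 g either place will do. Absent (None) in some starts.
- tin3: Honey tin 3 of up to 4, all alike in looks: closed metal tin, brass-coloured lid, 60 across, 72 high, standing on the table. Origin: centre of its underside, z up. Weighs from 66 g (empty) to 314 g (full), drawn afresh each time and told only by lifting it; from 160 to 220 g either place will do. Absent (None) in some starts.
- tin4: Honey tin 4 of up to 4, all alike in looks: closed metal tin, brass-coloured lid, 60 across, 72 high, standing on the table. Origin: centre of its underside, z up. Weighs from 66 g (empty) to 314 g (full), drawn afresh each time and told only by lifting it; from 160 to 220 g either place will do. Absent (None) in some starts.
- minijar1: Bystander, leave alone: small honey jar, 44 across, 44 high (mm). Origin: its middle on the table.
- minijar2: Bystander, leave alone: small honey jar, 44 across, 44 high (mm). Origin: its middle on the table.
- jar1: Bystander, leave alone: honey jar, 72 across, 100 high (mm). Origin: its middle on the table.
- jar2: Bystander, leave alone: honey jar, 72 across, 100 high (mm). Origin: its middle on the table.
- scraper: Bystander, leave alone: spatula, 200 long, lying flat (mm). Origin: by its middle, underside.
- hivebrush: Bystander, leave alone: brush, 220 long, lying flat (mm). Origin: by its middle, underside.
- jarlid: Bystander, leave alone: spare jar lid, disc 68 across, 12 high (mm). Origin: its middle on the table.
Mind the look-alikes: they are no part of the job. Leave any purple look-alike of the tin2 alone. Leave any green look-alike of the tin4 alone.

How it is judged:
On the way, in this order (a step that is already met when the one before it is completed fails the run):
1. the cover is off the warmer and hangs by its handle on the lid hanger, let go (contact force between cover and hanger above 3 N and distance between cover and hanger_seat below 0.085 m and height (world z) of cover above 0.17 m and contact force between cover and the fingers below 0.1 N and linear speed of cover below 0.1 m/s), for 0.3 s.
2. every tin stands in the warmer (heavy) or the crate (light), let go, while the cover hangs (angle between each of tin1, tin2, tin3, tin4's own z axis and vertical below 0.12 rad and contact force between each of tin1, tin2, tin3, tin4 and the fingers below 0.1 N and ((horizontal distance between tin1 and warmer below 0.08 m and z of tin1 in the frame of warmer below 0.034 m and contact force between tin1 and warmer above 1.57 N) or (x of tin1 in the frame of crate between -0.07 and 0.07 m and y of tin1 in the frame of crate between -0.07 and 0.07 m and z of tin1 in the frame of crate below 0.016 m and contact force between tin1 and crate below 2.16 N)) and ((horizontal distance between tin2 and warmer below 0.08 m and z of tin2 in the frame of warmer below 0.034 m and contact force between tin2 and warmer above 1.57 N) or (x of tin2 in the frame of crate between -0.07 and 0.07 m and y of tin2 in the frame of crate between -0.07 and 0.07 m and z of tin2 in the frame of crate below 0.016 m and contact force between tin2 and crate below 2.16 N)) and ((horizontal distance between tin3 and warmer below 0.08 m and z of tin3 in the frame of warmer below 0.034 m and contact force between tin3 and warmer above 1.57 N) or (x of tin3 in the frame of crate between -0.07 and 0.07 m and y of tin3 in the frame of crate between -0.07 and 0.07 m and z of tin3 in the frame of crate below 0.016 m and contact force between tin3 and crate below 2.16 N)) and ((horizontal distance between tin4 and warmer below 0.08 m and z of tin4 in the frame of warmer below 0.034 m and contact force between tin4 and warmer above 1.57 N) or (x of tin4 in the frame of crate between -0.07 and 0.07 m and y of tin4 in the frame of crate between -0.07 and 0.07 m and z of tin4 in the frame of crate below 0.016 m and contact force between tin4 and crate below 2.16 N)) and contact force between cover and hanger above 3 N and distance between cover and hanger_seat below 0.085 m and height (world z) of cover above 0.17 m), for 0.3 s.
At the end, for the whole second after the job is handed in: Every tin is upright and let go on the floor of the warmer (must, over 220 g) or of the crate (must, under 160 g). The cover lies level on the rim (3 mm), centred (6 mm), turned to within 0.15 rad of locked, let go and at rest (angle between each of tin1, tin2, tin3, tin4's own z axis and vertical below 0.12 rad and contact force between each of tin1, tin2, tin3, tin4, cover and the fingers below 0.1 N and ((horizontal distance between tin1 and warmer below 0.08 m and z of tin1 in the frame of warmer below 0.034 m and contact force between tin1 and warmer above 1.57 N) or (x of tin1 in the frame of crate between -0.07 and 0.07 m and y of tin1 in the frame of crate between -0.07 and 0.07 m and z of tin1 in the frame of crate below 0.016 m and contact force between tin1 and crate below 2.16 N)) and ((horizontal distance between tin2 and warmer below 0.08 m and z of tin2 in the frame of warmer below 0.034 m and contact force between tin2 and warmer above 1.57 N) or (x of tin2 in the frame of crate between -0.07 and 0.07 m and y of tin2 in the frame of crate between -0.07 and 0.07 m and z of tin2 in the frame of crate below 0.016 m and contact force between tin2 and crate below 2.16 N)) and ((horizontal distance between tin3 and warmer below 0.08 m and z of tin3 in the frame of warmer below 0.034 m and contact force between tin3 and warmer above 1.57 N) or (x of tin3 in the frame of crate between -0.07 and 0.07 m and y of tin3 in the frame of crate between -0.07 and 0.07 m and z of tin3 in the frame of crate below 0.016 m and contact force between tin3 and crate below 2.16 N)) and ((horizontal distance between tin4 and warmer below 0.08 m and z of tin4 in the frame of warmer below 0.034 m and contact force between tin4 and warmer above 1.57 N) or (x of tin4 in the frame of crate between -0.07 and 0.07 m and y of tin4 in the frame of crate between -0.07 and 0.07 m and z of tin4 in the frame of crate below 0.016 m and contact force between tin4 and crate below 2.16 N)) and horizontal distance between cover and warmer below 0.006 m and z of cover in the frame of warmer below 0.115 m and angle between cover's own z axis and vertical below 0.04 rad and angle between the x axis of cover and the x axis of warmer, either way round below 0.15 rad and linear speed of cover below 0.02 m/s); the robot touches nothing.
It fails at once if a bystander is moved more than 30 mm (distance of any of minijar1, minijar2, jar1, jar2, scraper, hivebrush, jarlid from where it was at the start of the episode above 0.03 m).
It fails at once if the cover is dropped (falls freely faster than 0.7 m/s) (linear speed of cover above 0.7 m/s and contact force between cover and the fingers below 0.01 N).
It fails at once if a tin is dropped (falls freely faster than 1.1 m/s) ((linear speed of tin1 above 1.1 m/s and contact force between tin1 and the fingers below 0.01 N) or (linear speed of tin2 above 1.1 m/s and contact force between tin2 and the fingers below 0.01 N) or (linear speed of tin3 above 1.1 m/s and contact force between tin3 and the fingers below 0.01 N) or (linear speed of tin4 above 1.1 m/s and contact force between tin4 and the fingers below 0.01 N)).
Of tin1, tin2, tin3, tin4 only 2 to 4 are there at a start; the rules pass over those that are not, and their reading is None.
At some moment in a run one of tin1, tin2, tin3, tin4 may be knocked a few centimetres aside while the robot is not near it.
It also fails if it takes over 210 s, if anything falls off the work surface, if the arm or the gripper's body presses on something with over 40 N, if the wrist force passes 120 N, or if a joint passes its speed limit or range.

## Working session

There is one attempt and no reset: what is moved stays moved. The work goes in short steps, each a Python script; the robot and the scene stay as the last script left them, time stands still between calls to the robot, and variables do not carry over. Pictures are saved under pics/ and viewed, at most 15 in all, crops included, and the job is handed in when it is done.

```bash
ls && mkdir -p pics && cat > h.py <<'E'
import numpy as np, cv2
from workcell import bot, imaging
def cap(name):
    T=None
    if name=="wrist":
        p=np.array(bot.current_ee_pos()); R=np.array(bot.current_tool_rot())
        T=np.eye(4); T[:3,:3]=R; T[:3,3]=p
    c=imaging.capture(name)
    if T is not None: c["c2w"]=T@np.array(c["tool_from_camera"])
    else: c["c2w"]=np.linalg.inv(np.array(c["world_to_cam"]))
    c["K"]=np.array(c["K"],float); c["distortion"]=np.array(c["distortion"],float)
    return c
def ray_plane(c,px,z):
    px=np.array(px,float).reshape(-1,1,2)
    n=cv2.undistortPoints(px,c["K"],c["distortion"]).reshape(-1,2)
    d=np.c_[n,np.ones(len(n))]@c["c2w"][:3,:3].T; o=c["c2w"][:3,3]
    return o+d*((z-o[2])/d[:,2])[:,None]
def cloud(c):
    "world point per pixel, HxWx3 (nan w/o depth)"
    h,w=c["depth"].shape
    u,v=np.meshgrid(np.arange(w),np.arange(h))
    n=cv2.undistortPoints(np.stack([u,v],-1).reshape(-1,1,2).astype(float),c["K"],c["distortion"]).reshape(h,w,2)
    P=np.dstack([n,np.ones((h,w))])*c["depth"][...,None]
    P=P@c["c2w"][:3,:3].T+c["c2w"][:3,3]
    P[c["depth"]<=0]=np.nan
    return P
def proj(c,p):
    w=np.linalg.inv(c["c2w"]); 
    return cv2.projectPoints(np.array(p,float).reshape(-1,1,3),cv2.Rodrigues(w[:3,:3])[0],w[:3,3],c["K"],c["distortion"])[0].reshape(-1,2)
def down(yaw):
    "tool down; yaw = world angle of the closing (y) axis"
    y=np.array([np.cos(yaw),np.sin(yaw),0]); z=np.array([0,0,-1.]); x=np.cross(y,z)
    return np.c_[x,y,z]
E
python3 - <<'E'
from h import *
for n in ("top","side"):
    c=cap(n); cv2.imwrite(f"pics/{n}0.png",c["color"])
    np.savez(f"{n}0.npz",**c)
    print(n,c["c2w"].round(3).tolist(),c["K"].round(1).tolist(),c["distortion"])
print(bot.current_time_s(),bot.current_contact_force())
E
```

```text
pics
top [[-0.011, -0.99, 0.142, 0.355], [-1.0, 0.01, -0.008, 0.009], [0.007, -0.142, -0.99, 1.828], [0.0, 0.0, 0.0, 1.0]] [[419.8, 0.0, 256.5], [0.0, 419.8, 193.4], [0.0, 0.0, 1.0]] [-0.02317764  0.          0.          0.          0.        ]
side [[0.985, -0.112, 0.133, 0.424], [-0.173, -0.712, 0.681, -0.819], [0.018, -0.693, -0.721, 1.056], [0.0, 0.0, 0.0, 1.0]] [[390.1, 0.0, 245.8], [0.0, 390.1, 191.8], [0.0, 0.0, 1.0]] [-0.06025914  0.          0.          0.          0.        ]
0.1 [ 0.21275055 -0.65383623  0.3445964 ]
```

View pics/top0.png

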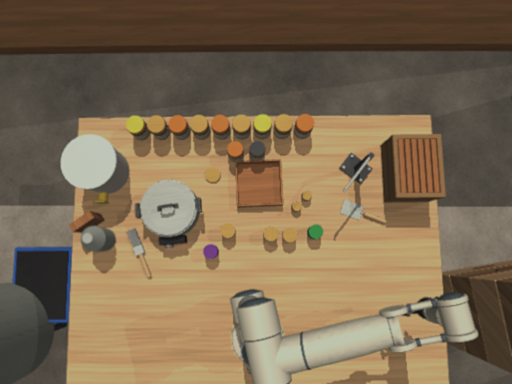

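View pics/side0.png

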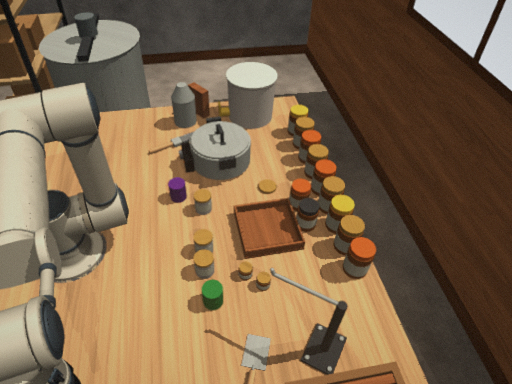

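Top view: the warmer is at (168,208) with its control box at (172,240). The crate is at (259,184), the hanger base at (356,168), and its arm runs from (372,153) to (346,190). The brass-lidded tin candidates are (228,231), (270,234) and (290,235). Lookalikes are purple (211,252) and green (315,232). The flat brass disc at (213,175) is the jar lid, and the mini jars are (296,207) and (306,196). I'll measure these next.

```bash
cat > m1.py <<'E'
from h import *
def load(n): return {k:v for k,v in np.load(n+"0.npz").items()}
t=load("top"); P=cloud(t); C=t["color"]; hsv=cv2.cvtColor(C,cv2.COLOR_BGR2HSV)
# saturated lids: show small components
X,Y,Z=P[...,0],P[...,1],P[...,2]
inb=(X>0.2)&(X<0.75)&(Y>-0.6)&(Y<0.6)
def comps(m,lo,hi,tag):
    n,l,s,ce=cv2.connectedComponentsWithStats(m.astype(np.uint8))
    for i in range(1,n):
        if lo<s[i,4]<hi:
            k=l==i; q=np.nanmedian(P[k],0)
            w=ray_plane(t,ce[i],q[2])[0]
            print(tag,ce[i].round(1),s[i,4],w.round(3),"hsv",np.median(hsv[k],0))
comps(inb&(Z>0.055)&(Z<0.085),40,400,"z72")
comps(inb&(Z>0.03)&(Z<0.055),20,2000,"z40")
comps(inb&(Z>0.085)&(Z<0.11),20,2000,"z100")
comps(inb&(Z>0.006)&(Z<0.02),30,3000,"z12")
comps(inb&(Z>0.112)&(Z<0.135),500,9000,"cover")
m=inb&(Z>0.22)&(Z<0.29)&(Y<-0.2)&(X>.38); q=P[m]; print("hanger arm pts",len(q))
d=q[:,:2]; cen=d.mean(0); u=np.linalg.svd(d-cen)[2][0]; s=(d-cen)@u
print(cen,u,s.min(),s.max()); o=np.argsort(s)
print(q[o][::max(1,len(o)//15)].round(3))
s_=load("side"); Q=cloud(s_)
m=(Q[...,2]>.22)&(Q[...,2]<.29)&(Q[...,1]<-.2)&(Q[...,0]>.38); q=Q[m]
if len(q)>5:
    d=q[:,:2]; cen=d.mean(0); u=np.linalg.svd(d-cen)[2][0]; s=(d-cen)@u; o=np.argsort(s)
    print("side",len(q),cen,u); print(q[o][::max(1,len(o)//15)].round(3))
cv2.imwrite("pics/crops.png",np.hstack([cv2.resize(C[150:290,120:260],(390,390),interpolation=cv2.INTER_CUBIC),cv2.resize(C[140:260,255:375],(390,390),interpolation=cv2.INTER_CUBIC)]))
E
python3 m1.py
```

```text
z72 [387.6 182.3] 102 [ 0.648 -0.565  0.072] hsv [ 15. 113.  50.]
z72 [121.2 176.1] 63 [0.687 0.57  0.069] hsv [19. 34. 75.]
z72 [174.  238.4] 216 [0.42  0.339 0.08 ] hsv [19. 13. 44.]
z72 [227.4 230.3] 167 [0.452 0.118 0.073] hsv [ 19. 147. 184.]
z72 [315.6 231.4] 166 [ 0.444 -0.25   0.073] hsv [ 64. 143. 136.]
z72 [270.4 233.6] 166 [ 0.437 -0.061  0.073] hsv [ 19. 147. 184.]
z72 [289.5 234.8] 166 [ 0.431 -0.141  0.072] hsv [ 19. 147. 183.]
z72 [210.  251.1] 176 [0.367 0.19  0.072] hsv [143. 134. 129.]
z40 [384.8 174.5] 57 [ 0.688 -0.564  0.042] hsv [ 15. 116.  54.]
z40 [123.  177.3] 48 [0.687 0.571 0.041] hsv [20. 34. 75.]
z40 [258.7 190.2] 265 [ 0.624 -0.015  0.042] hsv [ 13. 145. 143.]
z40 [306.3 195.4] 79 [ 0.6   -0.219  0.043] hsv [ 19. 147. 179.]
z40 [387.3 197.7] 26 [ 0.586 -0.568  0.045] hsv [ 15.  116.   54.5]
z40 [296.2 206.3] 79 [ 0.553 -0.175  0.045] hsv [ 19. 147. 174.]
z100 [388.6 170.3] 51 [ 0.696 -0.564  0.097] hsv [ 16. 112.  49.]
z100 [119.6 173.9] 56 [0.691 0.568 0.097] hsv [19. 36. 76.]
z100 [389.9 191.6] 28 [ 0.605 -0.564  0.097] hsv [ 16. 114.  48.]
z100 [188.1
[... 812 characters left out ...]
0.432  0.26 ]
 [ 0.689 -0.421  0.258]
 [ 0.682 -0.41   0.254]
 [ 0.671 -0.397  0.255]
 [ 0.653 -0.394  0.248]
 [ 0.643 -0.38   0.259]
 [ 0.632 -0.372  0.257]
 [ 0.624 -0.36   0.258]
 [ 0.613 -0.352  0.257]
 [ 0.602 -0.341  0.252]
 [ 0.587 -0.332  0.277]]
side 478 [ 0.67132013 -0.40576646] [ 0.77181721 -0.63584447]
[[ 0.582 -0.331  0.269]
 [ 0.593 -0.341  0.255]
 [ 0.604 -0.355  0.253]
 [ 0.619 -0.362  0.256]
 [ 0.631 -0.375  0.251]
 [ 0.649 -0.38   0.255]
 [ 0.657 -0.395  0.251]
 [ 0.67  -0.406  0.256]
 [ 0.682 -0.415  0.25 ]
 [ 0.696 -0.422  0.254]
 [ 0.709 -0.433  0.255]
 [ 0.72  -0.437  0.255]
 [ 0.714 -0.452  0.237]
 [ 0.717 -0.454  0.241]
 [ 0.728 -0.447  0.258]
 [ 0.728 -0.454  0.256]]
```

View pics/crops.png

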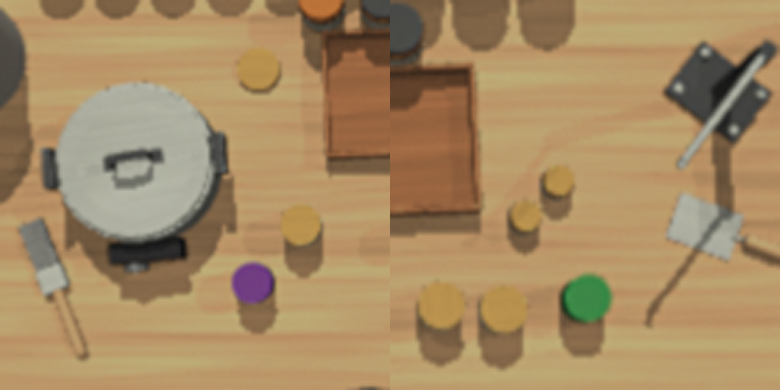

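The crops confirm three brass-lidded tins, plus the purple and green lookalikes to avoid. The hanger arm fits agree between the two views. Next is a close look at the warmer from the wrist camera.

```bash
python3 - <<'E'
from h import *
print(bot.current_torque(), bot.current_width())
p0=bot.current_ee_pos(); bot.move_linear([p0[0],p0[1],0.36],vel=0.3)
bot.move_pose([0.50,0.33,0.42],down(np.radians(95)))
print(np.round(bot.current_joints(),2),bot.current_time_s())
c=cap("wrist"); np.savez("w1.npz",**c); cv2.imwrite("pics/w1.png",c["color"])
t=cap("top"); np.savez("top1.npz",**t)
P=cloud(c); Z=P[...,2]
m=(Z>.112)&(Z<.128); 
print("plate pts",m.sum(),np.nanmean(P[m],0), np.nanmin(P[m],0),np.nanmax(P[m],0))
m=(Z>.155)&(Z<.185); q=P[m]; k=np.hypot(*(q[:,:2]-[.545,.359]).T)<.06; q=q[k]
d=q[:,:2]; r=cv2.minAreaRect(d.astype(np.float32)*1000); print("bar",len(q),q.mean(0),r)
# handle yaw candidates for IK
for x,y,yaws in ((.545,.359,(95,185,-85,5)),(.611,-.352,(51,231,-129)),(.494,-.257,(51,231,-129))):
    for a in yaws:
        s=bot.solve_ik([x,y,.25],down(np.radians(a))); print(x,y,a,None if s is None else np.round(s,2))
E
```

```text
[0.02187714 0.05247745 0.02933956] 0.08539032960786751
[ 0.53  0.23  0.73 -0.    2.18 -1.13] 4.0583
plate pts 23852 [0.58013233 0.37120732 0.12066243] [ 0.37173891 -0.10341517  0.11200015] [0.93752164 0.70186664 0.12799198]
bar 546 [0.54412805 0.36163878 0.1709155 ] ((544.75, 361.8841552734375), (14.847638130187988, 58.573936462402344), 9.616961479187012)
0.545 0.359 95 [ 0.53  0.24  1.03 -0.    1.87 -1.13]
0.545 0.359 185 None
0.545 0.359 -85 [ 0.53  0.24  1.03 -0.    1.87  2.01]
0.545 0.359 5 [ 0.53  0.24  1.03 -0.    1.87  0.44]
0.611 -0.352 51 [-0.57  0.4   0.84 -0.    1.9  -1.46]
0.611 -0.352 231 [-0.57  0.4   0.84 -0.    1.9   1.68]
0.611 -0.352 -129 [-0.57  0.4   0.84 -0.    1.9   1.68]
0.494 -0.257 51 [-0.54 -0.02  1.31 -0.    1.85 -1.43]
0.494 -0.257 231 [-0.54 -0.02  1.31 -0.    1.85  1.71]
0.494 -0.257 -129 [-0.54 -0.02  1.31 -0.    1.85  1.71]
```

View pics/w1.png

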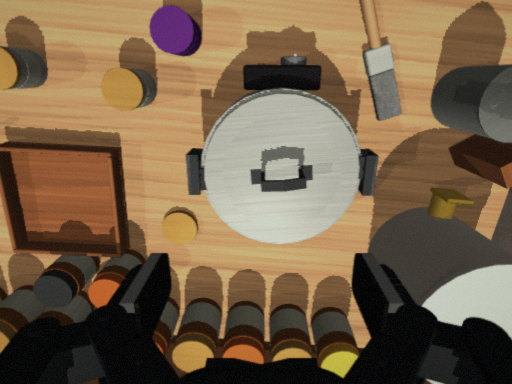

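Wrist view: cover plate centred at (281,166), claws at (194,172) and (368,172), handle bar at about (282,178) and control box at (283,77). Now a finer fit of centre and yaw from these.

```bash
python3 - <<'E'
from h import *
c={k:v for k,v in np.load("w1.npz").items()}
P=cloud(c); Z=P[...,2]; g=cv2.cvtColor(c["color"],cv2.COLOR_BGR2GRAY)
dark=(g<60)
def blob(x0,x1,y0,y1,z0,z1):
    m=np.zeros_like(dark); m[y0:y1,x0:x1]=True
    return m&(Z>z0)&(Z<z1)
cl=[]
for b in ((175,215,140,205),(350,390,140,205)):
    m=blob(*b,.1245,.140)&dark; v,u=np.nonzero(m); 
    w=ray_plane(c,np.c_[u,v],.127); r=cv2.minAreaRect((w[:,:2]*1000).astype(np.float32))
    print("claw",m.sum(),np.nanmean(P[m],0).round(4),w.mean(0).round(4),r); cl.append(w.mean(0)[:2])
d=cl[1]-cl[0]; print("claw mid",(cl[0]+cl[1])/2,"sep",np.linalg.norm(d),"y-axis yaw",np.degrees(np.arctan2(d[1],d[0])))
# plate circle
m=blob(195,368,80,250,.112,.130)&(g>110); k=cv2.morphologyEx(m.astype(np.uint8),cv2.MORPH_CLOSE,np.ones((7,7)))
ct=max(cv2.findContours(k,cv2.RETR_EXTERNAL,cv2.CHAIN_APPROX_NONE)[0],key=cv2.contourArea)
w=ray_plane(c,ct.reshape(-1,2),.120)[:,:2]
A=np.c_[2*w,np.ones(len(w))]
for _ in range(4):
    s=np.linalg.lstsq(A,(w**2).sum(1),rcond=None)[0]; R=np.sqrt(s[2]+s[:2]@s[:2]); e=abs(np.hypot(*(w-s[:2]).T)-R); ok=e<.003; w,A=w[ok],A[ok]
print("plate circle",s[:2],"R",R,len(w))
m=blob(240,325,150,205,.160,.182)&dark; v,u=np.nonzero(m); w=ray_plane(c,np.c_[u,v],.174)
r=cv2.minAreaRect((w[:,:2]*1000).astype(np.float32)); uu=np.linalg.svd(w[:,:2]-w[:,:2].mean(0))[2][0]
print("bar",m.sum(),w.mean(0),r,"svd yaw",np.degrees(np.arctan2(uu[1],uu[0])), "depth z",np.nanmedian(Z[m]))
m=blob(235,330,60,100,.075,.1)&dark; print("box",np.nanmean(P[m],0)); v,u=np.nonzero(m); print(ray_plane(c,np.c_[u,v],.083).mean(0),cv2.minAreaRect((ray_plane(c,np.c_[u,v],.083)[:,:2]*1000).astype(np.float32)))
E
```

```text
claw 166 [0.5465 0.2404 0.1273] [0.5466 0.2404 0.127 ] ((553.2061767578125, 240.01026916503906), (57.634666442871094, 15.202319145202637), 8.978939056396484)
claw 331 [0.5316 0.4824 0.1276] [0.5317 0.4826 0.127 ] ((533.8944702148438, 482.8424377441406), (58.347171783447266, 14.797895431518555), 1.5324410200119019)
claw mid [0.53915641 0.36148349] sep 0.24270154792800772 y-axis yaw 93.52067590834481
plate circle [0.54276225 0.36116419] R 0.11358864519309489 443
bar 334 [0.54152467 0.36515907 0.174     ] ((541.8113403320312, 361.2398986816406), (16.115707397460938, 57.284847259521484), 9.47905445098877) svd yaw -81.57405677181427 depth z 0.17149719161043733
box [0.41383669 0.35040265 0.08331604]
[0.41383852 0.35042512 0.083     ] ((415.36285400390625, 350.5902404785156), (40.36198425292969, 108.17884826660156), 8.411787986755371)
```

```bash
cat >> h.py <<'E'
WC=np.array([.5432,.3614]); WY=4.6   # warmer centre, yaw deg
HS=np.array([.6107,-.352]); HX=np.array([.777,-.630])  # hanger seat, hanger +x
HYAW=51.
def st(tag=""):
    print(tag,"t",round(bot.current_time_s(),1),"p",np.round(bot.current_ee_pos(),4),"F",np.round(bot.current_contact_force(),2),"T",np.round(bot.current_torque(),2),"w",round(bot.current_width(),4),flush=True)
def turn6(dyaw):
    q=np.array(bot.current_joints(),float); q[5]-=np.radians(dyaw); bot.set_joints(q)
E
python3 - <<'E'
from h import *
q=bot.solve_ik([*WC,.22],down(np.radians(-81.5))); print(np.round(q,2))
bot.move_pose([*WC,.22],down(np.radians(-81.5)))
bot.move_linear([*WC,.127],vel=.08); st("down")
bot.move_gripper(.05,strength=60); st("grip"); print(bot.current_gripper_force())
E
```

```text
[ 0.53  0.23  1.09 -0.    1.81  1.96]
down t 8.1 p [0.5435 0.3616 0.1279] F [ 0.31 -0.23 -0.14] T [ 0.02 -0.01  0.03] w 0.0856
grip t 8.4 p [0.5434 0.3618 0.1279] F [-0.21  0.73  2.27] T [ 0.36  0.14 -0.03] w 0.0571
65.31062878668308
```

```bash
python3 - <<'E'
from h import *
turn6(10); st("10"); 
for a in (25,25,26): turn6(a); st(a)
p=bot.current_ee_pos(); bot.move_linear([*WC,p[2]+.015],vel=.04); st("lift")
bot.move_linear([*WC,.26],vel=.12); bot.wait(.3); st("up")
c=cap("wrist"); cv2.imwrite("pics/w2.png",c["color"])
E
```

```text
10 t 8.7 p [0.5434 0.3618 0.1279] F [0.26 0.37 1.52] T [0.23 0.14 0.31] w 0.0573
25 t 9.2 p [0.5432 0.3618 0.1279] F [-0.35 -0.31  1.8 ] T [0.26 0.43 0.31] w 0.0574
25 t 9.7 p [0.5431 0.361  0.1279] F [ 0.46 -3.27  2.41] T [-0.33  0.54  0.49] w 0.0569
26 t 10.2 p [0.5439 0.3603 0.1281] F [ 4.5  -3.17  1.17] T [-0.4  -0.17  0.79] w 0.0575
lift t 10.8 p [0.5429 0.3615 0.1428] F [-0.99 -0.53 -4.83] T [-0.01 -0.04 -0.05] w 0.0574
up t 12.2 p [0.5431 0.3614 0.2594] F [ 0.02 -0.   -4.31] T [-0.01 -0.03 -0.  ] w 0.0573
```

View pics/w2.png

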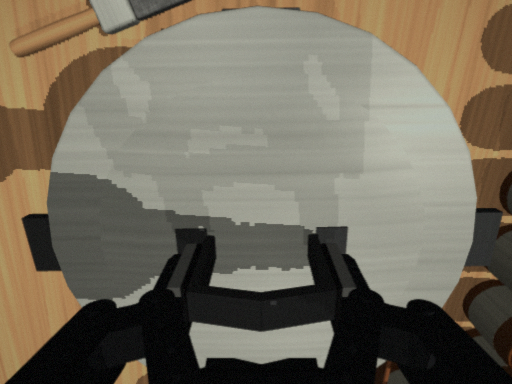

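The cover is held level, with lugs at (40,242) and (487,237), and it is clear of the pot. Next I'll hang it.

```bash
python3 - <<'E'
from h import *
R=down(np.radians(HYAW)); out=HS-HX*.165
# planned waypoint in between keeps the cover high
bot.move_pose([.60,.05,.26],down(np.radians(28))); bot.move_pose([*out,.26],R)
bot.move_linear([*out,.2385],vel=.08); st("out"); print(np.round(bot.current_joints(),2))
bot.move_linear([*(HS-HX*.10),.2385],vel=.08); bot.wait(.2); st("near")
for n in ("top","side"):
    c=cap(n); np.savez(n+"2.npz",**c)
    cv2.imwrite(f"pics/{n}2.png",cv2.resize(c["color"][130:270,280:420] if n=="top" else c["color"][220:384,230:400],(600,600),interpolation=cv2.INTER_CUBIC))
E
```

```text
out t 15.1 p [ 0.4824 -0.2474  0.2375] F [ 0.48 -0.41 -4.15] T [-0.02 -0.04 -0.01] w 0.057
[-0.54 -0.06  1.37  0.    1.83 -1.43]
near t 16.2 p [ 0.5328 -0.2888  0.2388] F [ 1.34  0.94 -4.55] T [-0.01  0.01  0.04] w 0.0575
```

View pics/side2.png

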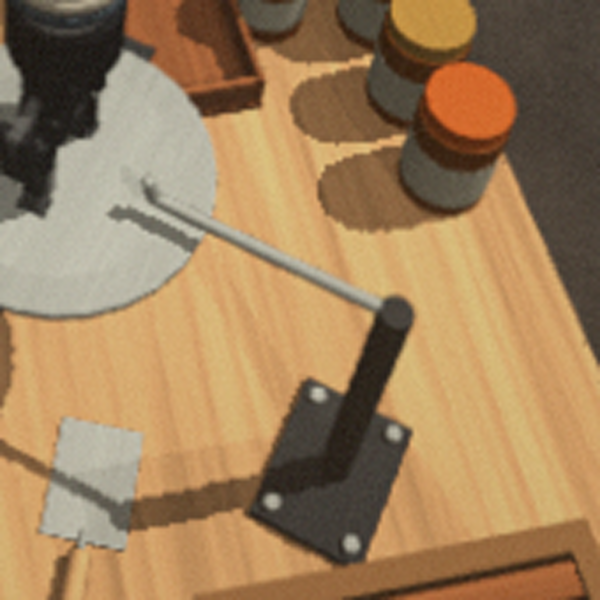

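The plate is passing under the arm, whose upturned end at (150,188) points at the handle. I'll continue along the arm.

```bash
python3 - <<'E'
from h import *
for d in (.06,.03,0.0):
    bot.move_linear([*(HS-HX*d),.2385],vel=.07); st(d)
    if np.hypot(*bot.current_contact_force()[:2])>8: print("contact, stop"); raise SystemExit
z=.2385
while z>.208:
    z-=.004 if z>.218 else .002
    bot.move_linear([*HS,z],vel=.04); bot.wait(.1); F=bot.current_contact_force()
    if F[2]>-.3: break
st("seated")
for n in ("top","side"):
    c=cap(n); np.savez(n+"3.npz",**c)
cv2.imwrite("pics/side3.png",cv2.resize(c["color"][190:354,230:400],(600,600),interpolation=cv2.INTER_CUBIC))
E
```

```text
0.06 t 17.1 p [ 0.564  -0.3141  0.2384] F [-0.42  0.35 -5.34] T [-0.05 -0.06 -0.  ] w 0.0572
0.03 t 17.6 p [ 0.5872 -0.3329  0.2384] F [ 0.2   0.94 -4.34] T [ 0.03 -0.03 -0.03] w 0.0569
0.0 t 18.2 p [ 0.6105 -0.3518  0.2384] F [ 0.18  0.   -5.15] T [-0.03  0.05  0.02] w 0.0575
seated t 20.7 p [ 0.6107 -0.352   0.2141] F [-2.83  2.1   4.2 ] T [ 0.22  0.37 -0.03] w 0.0573
```

View pics/side3.png

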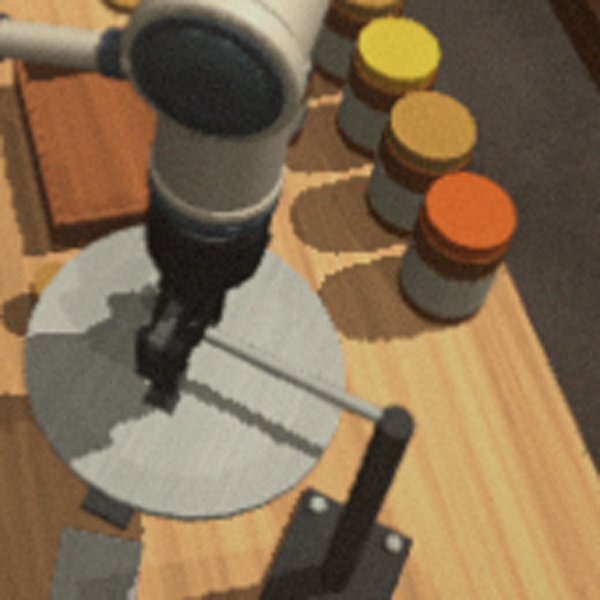

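The arm passes through the handle arch, and the reaction has gone from -5 to +4 N at the expected height. Releasing now, then I'll back off and view the tins and crate.

```bash
python3 - <<'E'
from h import *
bot.move_linear([*HS,.2145],vel=.02)
bot.move_gripper(.085); bot.wait(.4); st("open")
bot.move_linear([*HS,.33],vel=.08); bot.wait(.2); st("up")
bot.move_pose([.40,-.02,.40],down(np.radians(90))); st()
for n in ("top","side","wrist"):
    c=cap(n); np.savez(n+"4.npz",**c)
    if n=="top": cv2.imwrite("pics/top4.png",c["color"])
    else: cv2.imwrite(f"pics/{n}4.png",c["color"])
a=cv2.imread("pics/side4.png"); b=cv2.imread("pics/wrist4.png")
cv2.imwrite("pics/sw4.png",cv2.resize(np.hstack([a[150:384,150:440],b[:234]]),(800,234)))
print(b.shape)
E
```

```text
open t 21.8 p [ 0.6107 -0.352   0.2145] F [ 0.11 -0.96  0.82] T [-0.   -0.07 -0.  ] w 0.0851
up t 23.6 p [ 0.6107 -0.352   0.3296] F [ 0.39 -1.02 -1.13] T [ 0.04 -0.01 -0.01] w 0.0851
 t 25.1 p [ 0.4005 -0.0204  0.3996] F [-0.62 -0.44 -0.06] T [-0.01 -0.01  0.02] w 0.0848
(384, 512, 3)
```

View pics/sw4.png

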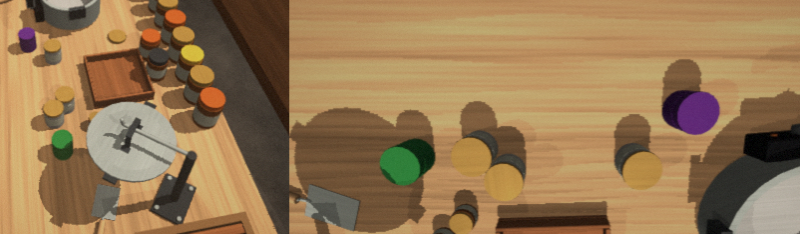

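The cover hangs freely on the hanger. One tin has been knocked: the two right-hand tins are now nearly touching. I'll detect the tins again and measure the crate.

```bash
cat >> h.py <<'E'
def tins(c,pr=True):
    "brass lids at z~.072 -> list of (x,y)"
    P=cloud(c); h=cv2.cvtColor(c["color"],cv2.COLOR_BGR2HSV); Z=P[...,2]
    m=(h[...,0]>14)&(h[...,0]<24)&(h[...,1]>110)&(Z>.06)&(Z<.12)&(P[...,0]>.25)&(P[...,0]<.76)&(abs(P[...,1])<.5)
    m=cv2.morphologyEx(m.astype(np.uint8),cv2.MORPH_OPEN,np.ones((3,3)))
    n,l,s,ce=cv2.connectedComponentsWithStats(m); out=[]
    for i in range(1,n):
        if s[i,4]<60: continue
        z=np.nanmedian(Z[l==i]); ct=cv2.findContours((l==i).astype(np.uint8),cv2.RETR_EXTERNAL,cv2.CHAIN_APPROX_NONE)[0][0]
        w=ray_plane(c,ct.reshape(-1,2),z)[:,:2]; (x,y),r=cv2.minEnclosingCircle((w*1000).astype(np.float32))
        if pr: print("tin px",ce[i].round(0),"A",s[i,4],"z",z.round(3),"xy",np.round([x/1000,y/1000],4),"R",round(r,1),flush=True)
        out.append((x/1000,y/1000,float(z)))
    return out
E
python3 - <<'E'
from h import *
L=lambda n:{k:v for k,v in np.load(n).items()}
for n in ("wrist4","top4","side4"): print(n); tins(L(n+".npz"))
for n in ("w1","top4"):
    c=L(n+".npz"); P=cloud(c); Z=P[...,2]
    m=(Z>.034)&(Z<.050)&(P[...,0]>.54)&(P[...,0]<.78)&(abs(P[...,1]+.014)<.125)
    q=P[m]; print(n,"crate rim",m.sum(),np.percentile(q,[1,99],axis=0).round(3).tolist(),cv2.minAreaRect((q[:,:2]*1000).astype(np.float32)))
c=L("top4.npz"); P=cloud(c); Z=P[...,2]; m=(Z>.19)&(Z<.215)&(P[...,1]<-.1)&(P[...,0]>.4); print("cover hang",m.sum(),P[m].mean(0))
E
```

```text
wrist4
tin px [198. 168.] A 2466 z 0.073 xy [ 0.4481 -0.1146] R 60.9
tin px [353. 170.] A 1218 z 0.073 xy [0.4499 0.1181] R 31.2
top4
tin px [227. 230.] A 163 z 0.072 xy [0.4517 0.1177] R 30.4
side4
tin px [202. 195.] A 209 z 0.073 xy [0.4503 0.116 ] R 33.9
tin px [208. 251.] A 565 z 0.073 xy [ 0.4514 -0.1204] R 62.4
w1 crate rim 2605 [[0.556, -0.111, 0.034], [0.773, 0.103, 0.048]] ((669.047607421875, -3.2616119384765625), (223.4721221923828, 221.89453125), 1.830187439918518)
top4 crate rim 346 [[0.557, -0.116, 0.034], [0.77, 0.087, 0.05]] ((667.314208984375, -4.909355163574219), (218.72879028320312, 219.60675048828125), 1.8839716911315918)
cover hang 2314 [ 0.60896566 -0.35218583  0.20717345]
```

```bash
python3 - <<'E'
from h import *
L=lambda n:{k:v for k,v in np.load(n).items()}
c=L("wrist4.npz"); P=cloud(c); h=cv2.cvtColor(c["color"],cv2.COLOR_BGR2HSV); Z=P[...,2]
m=(h[...,0]>14)&(h[...,0]<24)&(h[...,1]>110)&(Z>.06)&(Z<.09)&(P[...,1]<0)&(P[...,1]>-.3)
v,u=np.nonzero(m); w=ray_plane(c,np.c_[u,v],.073)[:,:2].astype(np.float32)
_,lab,ce=cv2.kmeans(w,2,None,(3,50,1e-5),5,cv2.KMEANS_PP_CENTERS)
print(ce,"sep",np.linalg.norm(ce[0]-ce[1]),np.bincount(lab.ravel()))
d=ce[1]-ce[0]; print("axis deg",np.degrees(np.arctan2(d[1],d[0])))
for n in ("w1.npz","top4.npz"):
    c=L(n); P=cloud(c); Z=P[...,2]
    m=(Z>.004)&(Z<.014)&(P[...,0]>.55)&(P[...,0]<.78)&(abs(P[...,1]+.01)<.12)
    hh=cv2.cvtColor(c["color"],cv2.COLOR_BGR2HSV); m&=(hh[...,1]>135)
    m=cv2.morphologyEx(m.astype(np.uint8),cv2.MORPH_OPEN,np.ones((5,5)))
    k,l,s,_=cv2.connectedComponentsWithStats(m); i=1+s[1:,4].argmax(); v,u=np.nonzero(l==i)
    w=ray_plane(c,np.c_[u,v],.008)[:,:2]; print(n,"floor",len(w),cv2.minAreaRect((w*1000).astype(np.float32)))
E
```

```text
[[ 0.42861107 -0.13810377]
 [ 0.4729561  -0.09043948]] sep 0.06510273 [1299 1194]
axis deg 47.06607
w1.npz floor 8339 ((664.4298095703125, -23.10631561279297), (179.28309631347656, 174.431396484375), 1.9412442445755005)Traceback (most recent call last):
  File "<stdin>", line 14, in <module>
ValueError: attempt to get argmax of an empty sequence
```

```bash
cat >> h.py <<'E'
CC=np.array([.661,-.015]); CY=1.9
def fz(n=15):
    v=[]
    for _ in range(n): v.append(bot.current_contact_force()[2]); bot.wait(.03)
    return np.mean(v)
def pick(xy,yaw,zt=.036):
    R=down(np.radians(yaw))
    bot.move_pose([*xy,.16],R); bot.wait(.2); f0=fz()
    bot.move_linear([*xy,zt],vel=.1); st("at tin")
    bot.move_gripper(.045,strength=40); st("gripped")
    bot.move_linear([*xy,zt+.02],vel=.06); bot.move_linear([*xy,.16],vel=.15); bot.wait(.4); f1=fz()
    m=(f0-f1)/9.81*1000; st("lifted"); print("MASS g",m); return m
def place(xy,yaw,floor,zt=.036,zup=.21):
    R=down(np.radians(yaw)); p=bot.current_ee_pos()
    bot.move_linear([p[0],p[1],zup],vel=.2)
    bot.move_pose([*xy,zup],R); bot.wait(.2); f0=fz(5)
    bot.move_linear([*xy,floor+zt+.012],vel=.1); st("above floor")
    z=floor+zt+.012
    while z>floor+zt-.004:
        z-=.002; bot.move_linear([*xy,z],vel=.03); bot.wait(.08)
        if bot.current_contact_force()[2]-f0>1.0: break
    st("set"); bot.move_gripper(.074); bot.wait(.2)
    bot.move_linear([*xy,zup+.03],vel=.15); bot.move_gripper(.085); st("clear")
def slot(kind,i):
    c,y=(WC,WY) if kind=="warmer" else (CC,CY)
    a=np.radians(y+([180,300,60][i] if kind=="warmer" else [225,45,315,135][i])); r=.050 if kind=="warmer" else .060
    xy=c+r*np.array([np.cos(a),np.sin(a)]); yaw=np.degrees(a)+90; yaw=(yaw+90)%180-90
    for k in (yaw,yaw+180,yaw-180):
        s=bot.solve_ik([*xy,.21],down(np.radians(k)))
        if s is not None and abs(s[5])<2.3: return xy,k
    raise SystemExit("no slot ik")
E
python3 - <<'E'
from h import *
for k in ("warmer","crate"):
    for i in range(3): print(k,i,slot(k,i))
m=pick((.451,.118),50)
kind="warmer" if m>190 else "crate"; print(kind)
xy,y=slot(kind,0); place(xy,y,.028 if kind=="warmer" else .008)
bot.move_pose([.40,-.02,.40],down(np.radians(90))); st()
for n in ("top","side","wrist"):
    c=cap(n); np.savez(n+"5.npz",**c); print(n); tins(c)
    cv2.imwrite(f"pics/{n}5.png",c["color"])
E
```

```text
warmer 0 (array([0.49336106, 0.35739005]), np.float64(-85.39999999999998))
warmer 1 (array([0.57159219, 0.32024318]), np.float64(34.60000000000002))
warmer 2 (array([0.56464676, 0.40656676]), np.float64(-25.400000000000006))
crate 0 (array([ 0.62000357, -0.05880974]), np.float64(-43.10000000000002))
crate 1 (array([0.70199643, 0.02880974]), np.float64(-43.099999999999994))
crate 2 (array([ 0.70480974, -0.05599643]), np.float64(46.89999999999998))
at tin t 28.4 p [0.4515 0.1181 0.0369] F [-0.36 -0.63 -0.81] T [ 0.01 -0.01  0.  ] w 0.0846
gripped t 28.8 p [0.4516 0.1181 0.0369] F [0.34 0.42 4.33] T [0.   0.03 0.01] w 0.0591
lifted t 31.0 p [0.451 0.118 0.16 ] F [-0.03 -0.13 -0.33] T [ 0.03  0.03 -0.01] w 0.0591
MASS g 46.16566325462919
crate
above floor t 34.6 p [ 0.6205 -0.0589  0.0569] F [-0.27  0.57 -0.07] T [0.   0.03 0.04] w 0.0591
set t 35.6 p [ 0.6199 -0.0588  0.0499] F [-0.55 -0.68  0.55] T [ 0.01 -0.02  0.03] w 0.059
clear t 37.8 p [ 0.6199 -0.0588  0.2394] F [ 0.14  0.07 -0.06] T [ 0.02 -0.    0.03] w 0.0848
 t 39.8 p [ 0.4001 -0.02    0.3997] F [ 0.21  0.89 -0.4 ] T [ 0.04 -0.02  0.  ] w 0.0852
top
tin px [269. 189.] A 162 z 0.08 xy [ 0.6221 -0.0594] R 30.3
side
tin px [260. 228.] A 249 z 0.082 xy [ 0.6227 -0.0615] R 33.0
tin px [208. 251.] A 551 z 0.073 xy [ 0.4504 -0.1216] R 61.9
wrist
tin px [198. 169.] A 2480 z 0.073 xy [ 0.4503 -0.1165] R 60.9
tin px [239. 269.] A 946 z 0.081 xy [ 0.619  -0.0569] R 32.3
```

Tin C is light and now stands in the crate with its lid at z = 0.080, as expected. Next are the touching pair, gripped across their axis.

```bash
sed -i 's/bot.wait(.08)$/bot.wait(.05)/; s/if bot.current_contact_force()\[2\]-f0>1.0: break/if fz(5)-f0>1.3: break/; s/f0=fz(5)/f0=fz(12)/' h.py && cat >> h.py <<'E'
def pair(c):
    P=cloud(c); h=cv2.cvtColor(c["color"],cv2.COLOR_BGR2HSV); Z=P[...,2]
    m=(h[...,0]>14)&(h[...,0]<24)&(h[...,1]>110)&(Z>.06)&(Z<.09)&(P[...,1]<0)&(P[...,1]>-.3)&(P[...,0]<.54)
    v,u=np.nonzero(m); w=ray_plane(c,np.c_[u,v],.073)[:,:2].astype(np.float32)
    _,lab,ce=cv2.kmeans(w,2,None,(3,50,1e-5),5,cv2.KMEANS_PP_CENTERS); ce=ce[np.argsort(ce[:,0])]
    d=ce[1]-ce[0]; a=np.degrees(np.arctan2(d[1],d[0])); print("pair",ce.round(4).tolist(),a); return ce,a
E
python3 - <<'E'
from h import *
ce,a=pair({k:v for k,v in np.load("wrist5.npz").items()})
m=pick(ce[0],a-90)
kind="warmer" if m>190 else "crate"; print(kind)
xy,y=slot(kind,1 if kind=="crate" else 0); place(xy,y,.028 if kind=="warmer" else .008)
bot.move_pose([.40,-.02,.40],down(np.radians(90))); st()
for n in ("top","side","wrist"):
    c=cap(n); np.savez(n+"6.npz",**c); print(n); tins(c)
    cv2.imwrite(f"pics/{n}6.png",c["color"])
E
```

```text
pair [[0.4284000098705292, -0.13840000331401825], [0.4677000045776367, -0.09189999848604202]] 49.827576
at tin t 43.8 p [ 0.4289 -0.1387  0.0369] F [ 0.45 -0.08 -0.14] T [0.04 0.03 0.  ] w 0.0851
gripped t 44.2 p [ 0.429  -0.1387  0.0369] F [ 0.96 -1.13  4.19] T [-0.06  0.02  0.01] w 0.0594
lifted t 46.4 p [ 0.4284 -0.1384  0.16  ] F [ 1.36 -0.04 -2.66] T [-0.01  0.02  0.02] w 0.0592
MASS g 195.20096150427196
warmer
above floor t 50.7 p [0.4938 0.3577 0.077 ] F [-0.1   0.31 -1.66] T [-0.01  0.01 -0.01] w 0.0591
set t 54.4 p [0.4934 0.3574 0.06  ] F [ 0.49 -0.49 -2.56] T [-0.06 -0.03  0.02] w 0.0589
clear t 56.5 p [0.4932 0.3573 0.2394] F [-0.07  0.3   1.19] T [-0.03  0.02 -0.  ] w 0.0848
 t 59.7 p [ 0.4001 -0.0199  0.3999] F [ 0.33 -0.68  1.07] T [-0.02 -0.01  0.02] w 0.0851
top
tin px [269. 189.] A 156 z 0.081 xy [ 0.6219 -0.0594] R 30.3
tin px [171. 221.] A 155 z 0.089 xy [0.494  0.3526] R 29.9
side
tin px [207. 147.] A 145 z 0.089 xy [0.4923 0.3517] R 34.4
tin px [260. 228.] A 246 z 0.081 xy [ 0.6227 -0.0613] R 33.0
tin px [214. 244.] A 272 z 0.073 xy [ 0.4693 -0.0964] R 32.8
wrist
tin px [214. 181.] A 1194 z 0.073 xy [ 0.4682 -0.092 ] R 30.9
tin px [500. 200.] A 801 z 0.089 xy [0.4926 0.3503] R 32.2
tin px [239. 269.] A 947 z 0.081 xy [ 0.6193 -0.0567] R 32.3
```

View pics/side6.png

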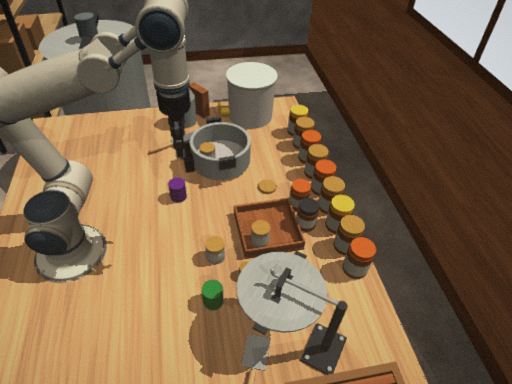

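Side view: the tin in the warmer is at (207,147), the crate tin at (260,228), the last tin at (214,244), and the cover still hangs. The warmer tin's lid reads z = 0.089 where I expected 0.100, so I'll look closely. At 195±25 g the weighing is also marginal, so I'll reweigh it.

```bash
python3 - <<'E'
from h import *
bot.move_pose([.40,.34,.36],down(np.radians(95))); bot.wait(.3)
c=cap("wrist"); np.savez("w7.npz",**c); tins(c)
P=cloud(c); Z=P[...,2]; h=cv2.cvtColor(c["color"],cv2.COLOR_BGR2HSV)
m=(h[...,0]>14)&(h[...,0]<24)&(h[...,1]>110)&(Z>.06)&(Z<.12)&(np.hypot(P[...,0]-WC[0],P[...,1]-WC[1])<.1)
q=P[m]; A=np.c_[q[:,:2],np.ones(len(q))]; s=np.linalg.lstsq(A,q[:,2],rcond=None)[0]; print("lid plane slope",s,len(q),"z",np.percentile(q[:,2],[5,50,95]))
r=np.hypot(P[...,0]-WC[0],P[...,1]-WC[1]); fl=(r<.09)&(Z<.05); print("floor z",np.nanpercentile(Z[fl],[5,50,95]),fl.sum())
rim=(r>.1)&(r<.125)&(Z>.09); print("rim z",np.nanpercentile(Z[rim],[5,50,95]))
t=(abs(r-.25)<.03)&(Z<.03); print("table",np.nanmedian(Z[t]))
k=(r>.106)&(r<.117)&(Z>.105)&(Z<.117); q=P[k][:,:2]; A=np.c_[2*q,np.ones(len(q))]; s=np.linalg.lstsq(A,(q**2).sum(1),rcond=None)[0]; print("rim circle",s[:2],np.sqrt(s[2]+s[:2]@s[:2]),len(q))
cv2.imwrite("pics/w7.png",c["color"])
E
```

```text
tin px [268. 210.] A 1372 z 0.089 xy [0.4917 0.3564] R 31.1
tin px [  5. 265.] A 341 z 0.08 xy [ 0.6213 -0.0404] R 29.7
lid plane slope [0.01885263 0.01216506 0.07502396] 1375 z [0.08711639 0.08879187 0.09012296]
floor z [0.02815533 0.02953756 0.0310456 ] 6505
rim z [0.09333513 0.11188944 0.121188  ]
table 0.0006446901191521359
rim circle [0.54251612 0.36138205] 0.11121528545120903 3818
```

View pics/w7.png

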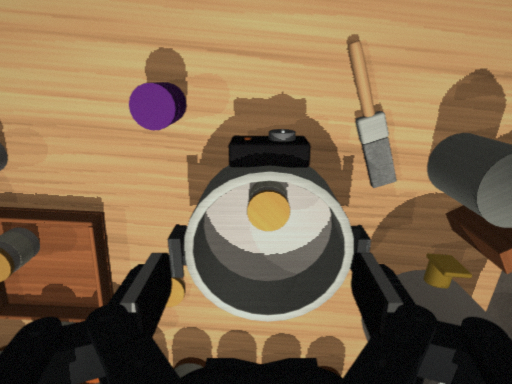

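The pot's rim circle is centred at (0.5425,0.3614), and the tin at (268,210) stands level. It has simply settled onto a contact floor at about 17 mm, lower than the visible one. I'll reweigh it with longer averages.

```bash
python3 - <<'E'
from h import *
xy=np.array([.493,.3565]); R=down(np.radians(-85.4))
bot.move_pose([*xy,.20],R); bot.wait(.3); f0=fz(40)
bot.move_linear([*xy,.055],vel=.1); st("at")
bot.move_gripper(.045,strength=40); st("grip")
bot.move_linear([*xy,.075],vel=.06); bot.move_linear([*xy,.20],vel=.15); bot.wait(.4); f1=fz(40); st()
m=(f0-f1)/9.81*1e3; print("MASS",m,f0,f1)
if m>190:
    bot.move_linear([*xy,.066],vel=.1)
    z=.066
    while z>.052:
        z-=.002; bot.move_linear([*xy,z],vel=.03)
        f=fz(6)
        print(round(z,3),round(f-f1,2))
        if f-f1>1.3: break
    bot.move_gripper(.074); bot.wait(.2); bot.move_linear([*xy,.24],vel=.15); bot.move_gripper(.085)
st()
E
```

```text
at t 67.4 p [0.4934 0.3568 0.056 ] F [-0.37 -0.22  0.85] T [ 0.02 -0.01  0.02] w 0.0851
grip t 67.8 p [0.4934 0.3568 0.0558] F [-1.15  0.19  3.22] T [ 0.08  0.02 -0.01] w 0.0591
 t 71.0 p [0.493  0.3565 0.2   ] F [-0.37  0.07 -1.94] T [0.01 0.07 0.01] w 0.0592
MASS 234.86314462389416 0.024039563157050158 -2.2799678856033516
0.064 0.08
0.062 0.1
0.06 -0.33
0.058 0.15
0.056 -0.28
0.054 8.25
 t 77.3 p [0.4929 0.3564 0.2394] F [0.19 0.14 0.32] T [-0.01  0.04  0.  ] w 0.0854
```

```bash
sed -i 's/def fz(n=15)/def fz(n=35)/' h.py && python3 - <<'E'
from h import *
t=tins(cap("top")); b=[p for p in t if p[0]<.56 and p[1]<.2 and p[2]<.077]; print(b)
if len(b)!=1: raise SystemExit
xy=np.array(b[0][:2])*.5+np.array([.4682,-.092])*.5 if np.hypot(b[0][0]-.4682,b[0][1]+.092)<.008 else np.array(b[0][:2])
m=pick(xy,-43)
kind="warmer" if m>190 else "crate"; print(kind)
s,y=slot(kind,1); place(s,y,.018 if kind=="warmer" else .008)
bot.move_pose([.42,.10,.40],down(np.radians(90))); st()
for n in ("top","side","wrist"):
    c=cap(n); np.savez(n+"8.npz",**c); print(n); tins(c)
    cv2.imwrite(f"pics/{n}8.png",c["color"])
E
```

```text
tin px [270. 190.] A 150 z 0.081 xy [ 0.6228 -0.0585] R 30.6
tin px [278. 225.] A 166 z 0.072 xy [ 0.4707 -0.0944] R 30.3
[(0.47068670654296874, -0.09435623931884765, 0.07212309692210894)]
at tin t 81.8 p [ 0.47   -0.0933  0.0369] F [-0.48  0.05  0.42] T [-0.01  0.06 -0.05] w 0.0852
gripped t 82.2 p [ 0.47   -0.0933  0.0369] F [-0.06  0.31  4.27] T [0.09 0.06 0.01] w 0.0592
lifted t 85.0 p [ 0.4695 -0.0932  0.16  ] F [-0.13  0.63 -0.33] T [ 0.02 -0.    0.01] w 0.0595
MASS g 87.27511861859892
crate
above floor t 88.8 p [0.7025 0.0288 0.057 ] F [-0.02  0.16 -0.24] T [-0.01 -0.04  0.01] w 0.0589
set t 91.6 p [0.7025 0.0288 0.0449] F [ 0.05 -0.21  4.86] T [0.05 0.07 0.02] w 0.0588
clear t 93.8 p [0.7019 0.0288 0.2394] F [-0.41 -0.45  0.05] T [ 0.03 -0.03  0.  ] w 0.085
 t 95.7 p [0.4202 0.1    0.3997] F [ 0.27  0.21 -0.06] T [-0.    0.01 -0.01] w 0.0852
top
tin px [249. 171.] A 164 z 0.081 xy [0.7031 0.0266] R 30.8
tin px [269. 189.] A 160 z 0.081 xy [ 0.622  -0.0594] R 30.2
tin px [171. 221.] A 155 z 0.088 xy [0.4941 0.3528] R 29.9
side
tin px [207. 148.] A 139 z 0.089 xy [0.4948 0.3513] R 34.4
tin px [279. 205.] A 221 z 0.081 xy [0.7022 0.0249] R 33.7
tin px [260. 227.] A 250 z 0.081 xy [ 0.622  -0.0609] R 33.0
wrist
tin px [431. 187.] A 1282 z 0.089 xy [0.491 0.354] R 32.2
tin px [172. 255.] A 561 z 0.08 xy [ 0.6187 -0.0537] R 31.5
tin px [221. 299.] A 889 z 0.081 xy [0.7    0.0298] R 33.2
```

View pics/top8.png

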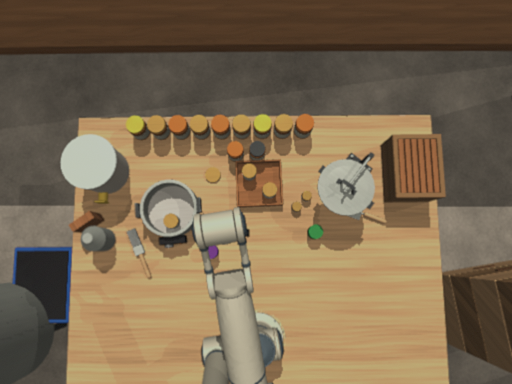

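The top view shows no fourth tin. There are two tins in the crate at (249,171) and (269,189), and one in the warmer at (171,221). The cover is still hanging at (347,186). I'll measure the hanging cover before regripping it.

```bash
python3 - <<'E'
from h import *
p=HS-HX*.04; bot.move_pose([*p,.47],down(np.radians(HYAW))); bot.wait(.2); st()
c=cap("wrist"); np.savez("w9.npz",**c); cv2.imwrite("pics/w9.png",c["color"])
P=cloud(c); Z=P[...,2]; g=cv2.cvtColor(c["color"],cv2.COLOR_BGR2GRAY)
r=np.hypot(P[...,0]-HS[0],P[...,1]-HS[1])
m=(r<.135)&(Z>.195)&(Z<.216)&(g>90); k=cv2.morphologyEx(m.astype(np.uint8),cv2.MORPH_CLOSE,np.ones((15,15)))
ct=max(cv2.findContours(k,cv2.RETR_EXTERNAL,cv2.CHAIN_APPROX_NONE)[0],key=cv2.contourArea)
w=ray_plane(c,ct.reshape(-1,2),.206)[:,:2]; A=np.c_[2*w,np.ones(len(w))]
for _ in range(6):
    s=np.linalg.lstsq(A,(w**2).sum(1),rcond=None)[0]; R=np.sqrt(s[2]+s[:2]@s[:2]); e=abs(np.hypot(*(w-s[:2]).T)-R); ok=e<.003; w,A=w[ok],A[ok]
print("plate",s[:2],R,len(w)); q=P[m]; B=np.c_[q[:,:2],np.ones(len(q))]; print("plane",np.linalg.lstsq(B,q[:,2],rcond=None)[0],np.median(q[:,2]))
b=(r<.06)&(Z>.25)&(Z<.275)&(g<75); v,u=np.nonzero(b); w=ray_plane(c,np.c_[u,v],.26)[:,:2]
print("bar",b.sum(),w.mean(0),cv2.minAreaRect((w*1000).astype(np.float32)))
lu=(r>.105)&(r<.14)&(Z>.185)&(Z<.212)&(g<75); n,l,ss,ce=cv2.connectedComponentsWithStats(lu.astype(np.uint8))
for i in range(1,n):
    if ss[i,4]>20: print("lug",ce[i],ss[i,4],ray_plane(c,ce[i],.204)[0])
E
```

```text
Traceback (most recent call last):
workcell.MotionError: the arm cannot take that pose within its joint ranges
```

```bash
cat > m9.py <<'E'
from h import *
for d,z in ((.04,.43),(.04,.41),(.08,.42),(.08,.40),(.12,.40)):
    p=HS-HX*d
    try: bot.move_pose([*p,z],down(np.radians(HYAW))); break
    except bot.MotionError: print("no",d,z)
bot.wait(.2); st(); print(np.round(bot.current_joints(),2))
c=cap("wrist"); np.savez("w9.npz",**c); cv2.imwrite("pics/w9.png",c["color"])
P=cloud(c); Z=P[...,2]; g=cv2.cvtColor(c["color"],cv2.COLOR_BGR2GRAY)
r=np.hypot(P[...,0]-HS[0],P[...,1]-HS[1])
m=(r<.135)&(Z>.195)&(Z<.216)&(g>90); k=cv2.morphologyEx(m.astype(np.uint8),cv2.MORPH_CLOSE,np.ones((15,15)))
ct=max(cv2.findContours(k,cv2.RETR_EXTERNAL,cv2.CHAIN_APPROX_NONE)[0],key=cv2.contourArea)
w=ray_plane(c,ct.reshape(-1,2),.206)[:,:2]; A=np.c_[2*w,np.ones(len(w))]
for _ in range(6):
    s=np.linalg.lstsq(A,(w**2).sum(1),rcond=None)[0]; R=np.sqrt(s[2]+s[:2]@s[:2]); e=abs(np.hypot(*(w-s[:2]).T)-R); ok=e<.003; w,A=w[ok],A[ok]
print("plate",s[:2],R,len(w)); q=P[m]; B=np.c_[q[:,:2],np.ones(len(q))]; print("plane",np.linalg.lstsq(B,q[:,2],rcond=None)[0],np.median(q[:,2]))
b=(r<.06)&(Z>.25)&(Z<.275)&(g<75); v,u=np.nonzero(b); w=ray_plane(c,np.c_[u,v],.26)[:,:2]
print("bar",b.sum(),w.mean(0),cv2.minAreaRect((w*1000).astype(np.float32)))
lu=(r>.105)&(r<.14)&(Z>.185)&(Z<.212)&(g<75); n,l,ss,ce=cv2.connectedComponentsWithStats(lu.astype(np.uint8))
for i in range(1,n):
    if ss[i,4]>20: print("lug",ce[i],ss[i,4],ray_plane(c,ce[i],.204)[0])
E
python3 m9.py
```

```text
t 97.7 p [ 0.5798 -0.3256  0.4309] F [0.02 0.47 0.29] T [ 0.   -0.01 -0.03] w 0.0849
[-0.56  0.48  0.39  0.    2.27 -1.45]
plate [ 0.60871263 -0.35334552] 0.11084868338265039 489
plane [-0.01770168 -0.0254623   0.20919763] 0.20772318533172962
bar 706 [ 0.60784457 -0.35090382] ((599.0184326171875, -342.8462219238281), (56.352088928222656, 40.54585266113281), 51.154815673828125)
lug [355.42592593 181.77314815] 216 [ 0.67964168 -0.25944454  0.204     ]
lug [160.47674419 186.1744186 ] 258 [ 0.53564828 -0.44723898  0.204     ]
lug [265.96875 278.875  ] 32 [ 0.71966192 -0.42980234  0.204     ]
lug [254.21428571 279.75      ] 28 [ 0.71076968 -0.44305668  0.204     ]
```

View pics/w9.png

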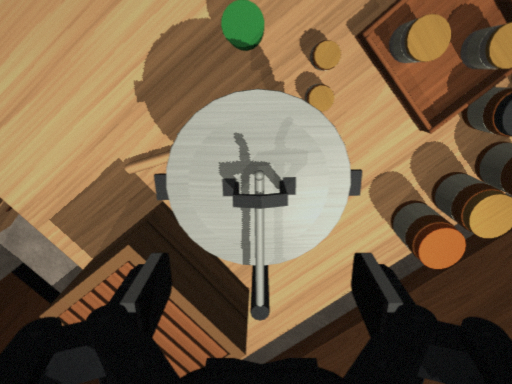

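The cover hangs level and square, with lugs at (160,186) and (355,182). I'll regrip it, retreat along the arm and go back over the pot.

```bash
python3 - <<'E'
from h import *
H=np.array([.6085,-.353]); R=down(np.radians(52.)); 
bot.move_pose([*H,.30],R); bot.move_linear([*H,.2140],vel=.06); st("down")
bot.move_gripper(.05,strength=60); st("grip")
if not .054<bot.current_width()<.060: raise SystemExit
bot.move_linear([*H,.224],vel=.04); bot.wait(.2); st("lift")
bot.move_linear([*H,.2395],vel=.05); bot.wait(.2); st("raised")
if bot.current_contact_force()[2]>-3: raise SystemExit
for d in (.03,.08,.17):
    bot.move_linear([*(H-HX*d),.2395],vel=.08); st(d)
bot.move_linear([*(H-HX*.17),.265],vel=.1)
bot.move_pose([.60,.05,.265],down(np.radians(28)))
W=np.array([.5428,.3614])
bot.move_pose([*W,.25],down(np.radians(4.6))); bot.wait(.3); st("over")
bot.move_linear([*W,.150],vel=.1); bot.wait(.2); f0=fz(10); st("above"); z=.150
while z>.127:
    z-=.002; bot.move_linear([*W,z],vel=.03); f=fz(3)
    if f-f0>3.5: break
st("down")
E
```

```text
down t 99.9 p [ 0.6086 -0.3531  0.2146] F [-0.48 -0.15 -0.19] T [-0.   -0.04  0.02] w 0.085
grip t 100.3 p [ 0.6091 -0.3526  0.2151] F [1.64 1.72 4.28] T [ 0.36 -0.26  0.04] w 0.0579
lift t 100.9 p [ 0.6083 -0.353   0.2233] F [-0.3   0.25 -5.05] T [ 0.07  0.03 -0.03] w 0.058
raised t 101.5 p [ 0.6084 -0.3529  0.239 ] F [ 0.16 -0.41 -5.3 ] T [-0.03  0.   -0.06] w 0.0578
0.03 t 102.1 p [ 0.5853 -0.3342  0.2397] F [-0.01 -0.85 -4.98] T [0.05 0.02 0.07] w 0.0575
0.08 t 102.8 p [ 0.5466 -0.3029  0.2395] F [-0.33  0.5  -4.02] T [ 0.01  0.   -0.04] w 0.0576
0.17 t 104.1 p [ 0.4766 -0.2461  0.2393] F [-0.89  0.18 -4.62] T [ 0.03 -0.02  0.  ] w 0.0575
over t 107.2 p [0.5433 0.3605 0.2502] F [-0.19  0.55 -5.1 ] T [0.02 0.02 0.05] w 0.0575
above t 108.9 p [0.5428 0.3614 0.15  ] F [-0.74  0.92 -4.13] T [-0.   -0.03 -0.02] w 0.0576
down t 112.1 p [0.543  0.3616 0.1328] F [-1.9  -0.05 -0.82] T [-0.09 -0.15 -0.04] w 0.0574
```

```bash
python3 - <<'E'
from h import *
W=np.array(bot.current_ee_pos())[:2]; W=np.array([.5428,.3614])
z=.132
while z>.125:
    z-=.001; bot.move_linear([*W,z],vel=.03); bot.wait(.1); f=fz(4); print(round(z,4),round(f,2)); st()
    if f>4: break
E
```

```text
0.131 6.14
 t 112.6 p [0.543  0.3617 0.1325] F [-5.49 -1.28  5.97] T [-0.14 -0.07 -0.09] w 0.0574
```

Contact is about 4 mm high, with the pot pushing the cover towards -x, so a stud is riding the rim. I'll nudge it that way under light load.

```bash
python3 - <<'E'
from h import *
W=np.array([.5428,.3614])
bot.move_linear([*W,.1335],vel=.03)
done=False
for off in ((-.0015,-.0004),(-.003,-.0008),(-.0045,-.001)):
    w=W+off
    bot.move_linear([*w,.1330],vel=.02)
    z=.1330
    while z>.127:
        z-=.001; bot.move_linear([*w,z],vel=.03); bot.wait(.06); f=fz(4)
        if f>4: break
    print(off,round(z,4),round(f,2)); st()
    if bot.current_ee_pos()[2]<.1295: break
    bot.move_linear([*w,.1335],vel=.03)
E
```

```text
(-0.0015, -0.0004) 0.131 5.83
 t 114.0 p [0.5419 0.3612 0.1327] F [4.69 0.16 5.68] T [ 0.05 -0.85  0.13] w 0.0575
(-0.003, -0.0008) 0.132 5.61
 t 114.9 p [0.5402 0.3608 0.1331] F [3.89 1.16 5.64] T [-0.01 -0.25  0.19] w 0.0578
(-0.0045, -0.001) 0.132 5.88
 t 115.8 p [0.5391 0.3607 0.1334] F [5.72 1.57 5.15] T [ 0.09 -0.44  0.14] w 0.0574
```

```bash
cat > cz.py <<'E'
from h import *
def plate(n):
    c=cap(n); P=cloud(c); Z=P[...,2]; g=cv2.cvtColor(c["color"],cv2.COLOR_BGR2GRAY)
    r=np.hypot(P[...,0]-.5428,P[...,1]-.3614)
    m=(r<.107)&(r>.06)&(Z>.105)&(Z<.14)&(g>70); q=P[m]; A=np.c_[q[:,:2]-[.5428,.3614],np.ones(len(q))]
    s=np.linalg.lstsq(A,q[:,2],rcond=None)[0]; print(n,m.sum(),"slopes",s[:2].round(4),"z0",s[2].round(4),"med",np.median(q[:,2]).round(4)); return c
if __name__=="__main__":
    W=np.array([.5422,.3612]); bot.move_linear([*W,.1335],vel=.03); bot.wait(.2)
    for n in ("top","side","wrist"):
        c=plate(n); cv2.imwrite(f"pics/{n}10.png",c["color"])
    a=cv2.imread("pics/side10.png")[90:200,130:290]; b=cv2.imread("pics/wrist10.png")
    cv2.imwrite("pics/sw10.png",np.hstack([cv2.resize(a,(436,300)),cv2.resize(b,(400,300))[:,:360]]))
    # same measure on the locked start pictures
    import types
    for n in ("top0","side0"):
        c={k:v for k,v in np.load(n+".npz").items()}; globals()["cap"]=lambda _,c=c:c; plate(n)
E
python3 cz.py
```

```text
top 974 slopes [-0.0314 -0.0055] z0 0.1248 med 0.1254
side 909 slopes [-0.0329  0.0025] z0 0.1258 med 0.1259
wrist 68201 slopes [-0.0343 -0.009 ] z0 0.125 med 0.1249
top0 1462 slopes [0.0021 0.0013] z0 0.1205 med 0.1207
side0 1033 slopes [0.0013 0.0023] z0 0.1219 med 0.1219
```

View pics/sw10.png

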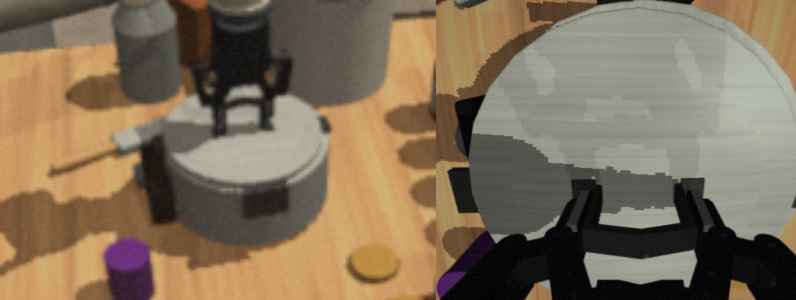

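The cover sits 4.5 mm high, tilted 0.034 rad with its -x side up. It hung slightly rolled and I gripped it that way. I'll counter-tilt the tool, seat the cover, let go and regrip it square before turning.

```bash
python3 - <<'E'
from h import *
from cz import plate
W=np.array([.5426,.3614]); bot.move_linear([*W,.150],vel=.05); bot.wait(.2)
import cz
c=cap("top")
R=cv2.Rodrigues(np.array([0.,-.034,0]))[0]@down(np.radians(4.6))
R=cv2.Rodrigues(np.array([.004,0,0]))[0]@R
bot.move_linear([*W,.149],attitude=R,vel=.02); bot.wait(.3); st("tilted"); f0=fz(10)
cz.P=None
z=.149
while z>.127:
    z-=.0015; bot.move_linear([*W,z],vel=.03); f=fz(4)
    if f-f0>5: break
print(z); st("down"); plate("top"); plate("side")
E
```

```text
tilted t 118.0 p [0.5427 0.3614 0.149 ] F [ 0.03 -0.08 -5.39] T [-0.02  0.05 -0.01] w 0.0577
0.13249999999999998
down t 122.5 p [0.5434 0.3616 0.1334] F [4.97 1.39 3.42] T [ 0.09 -0.34 -0.02] w 0.0573
top 968 slopes [ 0.0001 -0.0057] z0 0.1248 med 0.1251
side 917 slopes [0.002  0.0053] z0 0.1264 med 0.1264
```

```bash
python3 - <<'E'
from h import *
W=np.array([.5426,.3614]); seen=None
for off in ((.0012,.0004),(.0024,.0006),(.0012,.002),(.0012,-.0012),(.0,.002),(0,-.0014),(.0024,-.0012),(.0036,0)):
    w=W+off
    bot.move_linear([*w,.1365],vel=.04); bot.wait(.1)
    bot.move_linear([*w,.1330],vel=.03); bot.wait(.1); z=.133
    while z>.1275:
        z-=.001; bot.move_linear([*w,z],vel=.03); bot.wait(.05); f=fz(3)
        if f>4: break
    p=bot.current_ee_pos(); print(off,"z",round(z,4),"tcp",np.round(p,4),"F",np.round(bot.current_contact_force(),1),"T",np.round(bot.current_torque(),2),flush=True)
    if p[2]<.1300: break
print(bot.current_time_s())
E
```

```text
(0.0012, 0.0004) z 0.127 tcp [0.5448 0.3619 0.1292] F [6.9 0.4 1.9] T [-0.09 -0.39  0.06]
125.775
```

It dropped in at TCP z = 0.129, which is the seated height. I'll relieve the side force, let go, check that it is level, and regrip square.

```bash
python3 - <<'E'
from h import *
from cz import plate
p=np.array(bot.current_ee_pos()); bot.move_linear([p[0]+.0005,p[1],.1285],vel=.02); bot.wait(.1); st("relieved")
plate("top")
bot.move_gripper(.085); bot.wait(.2); st("open")
bot.move_linear([p[0],p[1],.22],vel=.12)
bot.move_pose([.500,.33,.40],down(np.radians(95))) 
bot.wait(.2)
plate("top"); plate("side"); c=plate("wrist"); np.savez("w11.npz",**c); cv2.imwrite("pics/w11.png",c["color"])
P=cloud(c); Z=P[...,2]; g=cv2.cvtColor(c["color"],cv2.COLOR_BGR2GRAY); r=np.hypot(P[...,0]-.5428,P[...,1]-.3614)
b=(r<.05)&(Z>.155)&(Z<.19)&(g<75); v,u=np.nonzero(b); w=ray_plane(c,np.c_[u,v],.174)[:,:2]
print("bar",cv2.minAreaRect((w*1000).astype(np.float32)))
lu=(r>.11)&(r<.14)&(Z>.108)&(Z<.1225)&(g<75); n,l,ss,ce=cv2.connectedComponentsWithStats(lu.astype(np.uint8))
for i in range(1,n):
    if ss[i,4]>20: print("lug/claw",ce[i],ss[i,4],ray_plane(c,ce[i],.118)[0])
m=(r<.119)&(Z>.112)&(Z<.130)&(g>110); k=cv2.morphologyEx(m.astype(np.uint8),cv2.MORPH_CLOSE,np.ones((7,7)))
ct=max(cv2.findContours(k,cv2.RETR_EXTERNAL,cv2.CHAIN_APPROX_NONE)[0],key=cv2.contourArea)
w=ray_plane(c,ct.reshape(-1,2),.120)[:,:2]; A=np.c_[2*w,np.ones(len(w))]
for _ in range(5):
    s=np.linalg.lstsq(A,(w**2).sum(1),rcond=None)[0]; R=np.sqrt(s[2]+s[:2]@s[:2]); e=abs(np.hypot(*(w-s[:2]).T)-R); ok=e<.003; w,A=w[ok],A[ok]
print("plate circle",s[:2],R,len(w)); print(bot.current_time_s())
E
```

```text
relieved t 126.1 p [0.5451 0.3619 0.1291] F [ 0.13 -2.5   1.74] T [-0.14 -0.1  -0.02] w 0.0574
top 971 slopes [-0.0001 -0.003 ] z0 0.1206 med 0.1205
open t 126.8 p [0.5452 0.3619 0.1284] F [-0.17  0.31  0.32] T [0.01 0.07 0.02] w 0.085
top 984 slopes [0.0037 0.0022] z0 0.1204 med 0.1204
side 1029 slopes [-0.0004  0.0044] z0 0.1219 med 0.1218
wrist 12544 slopes [0.0008 0.001 ] z0 0.1209 med 0.1209
bar ((539.9715576171875, 360.5049743652344), (59.066131591796875, 12.94950008392334), 4.690988063812256)
lug/claw [284.33217993  88.11418685] 289 [0.42667962 0.35235433 0.118     ]
lug/claw [192.02325581 157.51162791] 43 [0.52693918 0.23788411 0.118     ]
lug/claw [363.52 192.52] 25 [0.55622818 0.47899267 0.118     ]
lug/claw [279.11206897 252.89655172] 116 [0.66271577 0.37103097 0.118     ]
plate circle [0.54273272 0.36083937] 0.11362389349515344 469
129.4583
```

View pics/w11.png

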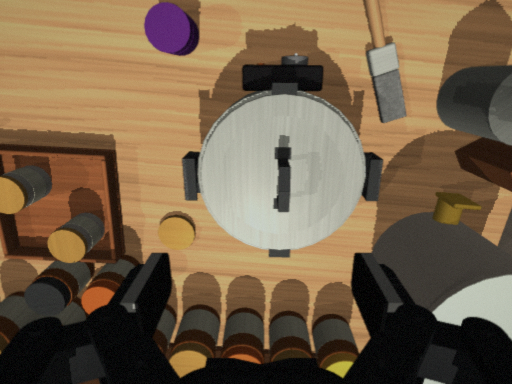

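The cover is seated level at the same z as at the start, with lugs at (285,88) and (279,253), midway between the claws at (192,175) and (372,177). I'll regrip it and turn it clockwise to the stops.

```bash
python3 - <<'E'
from h import *
W=np.array([.5430,.3611])
bot.move_pose([*W,.22],down(np.radians(4.7))); bot.move_linear([*W,.127],vel=.08); st("down")
bot.move_gripper(.05,strength=60); st("grip")
tot=0
for a in (25,25,20): turn6(-a); tot+=a; bot.wait(.05); st(tot)
for _ in range(16):
    if tot>=98: break
    turn6(-2); tot+=2; bot.wait(.08)
    T=np.mean([bot.current_torque()[2] for _ in range(4)]); print(tot,round(T,2),np.round(bot.current_contact_force(),1),flush=True)
    if abs(T)>1.6: break
st("end"); R=np.array(bot.current_tool_rot()); print("yaw",np.degrees(np.arctan2(R[1,1],R[0,1])))
E
```

```text
down t 132.2 p [0.5433 0.3613 0.1279] F [-0.05 -0.71 -0.81] T [-0.   -0.03  0.02] w 0.0849
grip t 132.6 p [0.544  0.3613 0.1281] F [4.79 0.78 3.29] T [ 0.15 -0.71 -0.04] w 0.0576
25 t 133.1 p [0.5438 0.361  0.1281] F [-1.2  -0.85  2.02] T [-0.39 -0.32 -0.21] w 0.0574
50 t 133.6 p [0.5436 0.3606 0.1281] F [-0.62 -1.92  1.79] T [-0.86 -0.26 -0.26] w 0.0576
70 t 134.1 p [0.5432 0.3603 0.1281] F [-1.61 -2.68  2.7 ] T [-0.96 -0.1  -0.27] w 0.0571
72 0.21 [1.9 0.4 1.5]
74 0.12 [0.6 0.2 0.7]
76 -0.01 [0.9 1.1 1.9]
78 0.02 [ 0.1 -0.9  1.6]
80 0.06 [0.  0.3 1.1]
82 -0.21 [1.2 0.7 2. ]
84 -0.13 [3.4 2.4 0.9]
86 -0.16 [3.8 3.1 1.2]
88 -0.2 [4.7 2.9 0.3]
90 -0.16 [4.7 2.8 0.3]
92 0.61 [ 6.7  2.3 -0.5]
94 0.55 [0.1 0.3 1.6]
96 0.4 [-6.9  0.6  2.3]
98 1.82 [-5.5 -1.1  2.8]
end t 138.8 p [0.5412 0.3614 0.1281] F [-5.53 -1.1   2.78] T [-0.17  0.76  1.82] w 0.0575
yaw -91.91819573849344
```

```bash
python3 - <<'E'
from h import *
from cz import plate
turn6(1.5); bot.wait(.1); st("back")
bot.move_gripper(.085); bot.wait(.2); p=bot.current_ee_pos()
bot.move_linear([p[0],p[1],.22],vel=.12)
bot.move_pose([.500,.33,.40],down(np.radians(95))); bot.wait(.2); st()
plate("top"); plate("side"); c=plate("wrist"); np.savez("w12.npz",**c); cv2.imwrite("pics/w12.png",c["color"])
P=cloud(c); Z=P[...,2]; g=cv2.cvtColor(c["color"],cv2.COLOR_BGR2GRAY); r=np.hypot(P[...,0]-.5428,P[...,1]-.3614)
b=(r<.05)&(Z>.155)&(Z<.19)&(g<75); v,u=np.nonzero(b); w=ray_plane(c,np.c_[u,v],.174)[:,:2]
print("bar",cv2.minAreaRect((w*1000).astype(np.float32)))
m=(r<.119)&(Z>.112)&(Z<.130)&(g>110); k=cv2.morphologyEx(m.astype(np.uint8),cv2.MORPH_CLOSE,np.ones((7,7)))
ct=max(cv2.findContours(k,cv2.RETR_EXTERNAL,cv2.CHAIN_APPROX_NONE)[0],key=cv2.contourArea)
w=ray_plane(c,ct.reshape(-1,2),.120)[:,:2]; A=np.c_[2*w,np.ones(len(w))]
for _ in range(5):
    s=np.linalg.lstsq(A,(w**2).sum(1),rcond=None)[0]; R=np.sqrt(s[2]+s[:2]@s[:2]); e=abs(np.hypot(*(w-s[:2]).T)-R); ok=e<.003; w,A=w[ok],A[ok]
print("plate circle",s[:2],R,len(w))
tins(cap("top"))
E
```

```text
back t 139.1 p [0.5413 0.3615 0.128 ] F [-2.59  1.29  2.25] T [0.04 0.3  0.32] w 0.0572
 t 143.6 p [0.5    0.33   0.3998] F [-0.54  0.01 -0.94] T [-0.07 -0.01  0.02] w 0.0851
top 993 slopes [ 0.0023 -0.0031] z0 0.1203 med 0.1204
side 1034 slopes [0.003  0.0033] z0 0.1219 med 0.1218
wrist 12540 slopes [0.001 0.001] z0 0.1209 med 0.1209
bar ((541.8436889648438, 360.2848205566406), (18.76751708984375, 57.017520904541016), 3.656700611114502)
plate circle [0.5424646  0.36128405] 0.11355272538356627 461
tin px [249. 171.] A 163 z 0.08 xy [0.7032 0.0266] R 30.9
tin px [269. 189.] A 163 z 0.08 xy [ 0.6229 -0.0585] R 30.6
```

View pics/w12.png

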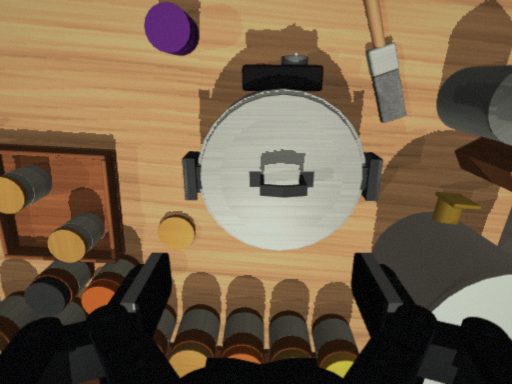

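The cover is level, centred within 1 mm of the rim circle, and locked, with the handle in line with the claws to about 1°. Both crate tins are upright and the arm is clear. Handing in.

```bash
python3 -c "
from h import *
print(bot.job_done())"
```

```text
the job is handed in; nothing more can be done
None
```

The job is handed in at about 144 s on the clock (verdict not shown): one heavy tin (weighed at 195 g, then about 235 g on a longer reweigh) stands in the warmer, two light ones stand in the crate, and the cover is back on and turned clockwise to its stops.

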